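# Pack two look-alike tins in the forge crate, the heavy one at the bottom

### The arm

A 6-joint arm with a two-finger parallel gripper is mounted at the origin on the work surface. World frame = base frame: x ahead of the robot, y to its left, z up, the work surface at z = 0. Lengths are in m, angles in rad, forces in N, time in s.
With the tool pointing down it reaches from about 0.4 to 0.925 m from the base axis. Payload 12.5 kg.
Tool frame: the origin (TCP) lies midway between the tips of the shut fingers; the grasp point (between the pads) lies 19 mm behind it; x points along the fingers, y is the direction in which the jaws open and shut, and the axes are right-handed (so a half turn about x gives the same grasp; the last joint's range is limited). The gripper opens to 95 mm and grips with 3 to 60 N. Pads are 20 mm wide; open, the fingers measure 119 mm over their backs; the gripper's body (75 mm by 180 mm) begins 59 mm behind the grasp point.
Start: joints at [-1.447, 0.491, 1.559, -0, 1.092, -0.106], TCP at [0.142, -0.609, 0.215] pointing down, gripper open.
Joint ranges: [-3.1, 3.1], [-0.84, 2.19], [0.05, 2.79], [-1.13, 4.28], [0.06, 2.93], [-2.69, 2.69]. Speed limits (rad/s): [2.22, 2.22, 2.79, 3.14, 3.14, 3.14].

### API

Orientations are given as a 3x3 rotation matrix whose columns are the frame's x, y, z axes.
In Python, from workcell import read_state, grab_frame, job gives the robot as it stands.
- The arm moves only by the tool move_arm, never from a script. Its argument "rows" is a list of rows, each a list of 5 numbers: the shift along the tool's x, y, z scaled (see below), then the turn about the tool's x scaled (see below), then the gripper command: -1 is shut, 1 is fully open, values between are in proportion. In form: [[dx, dy, dz, yaw, grip], ...]. A call has 1 to 20 rows; each row shifts and turns the commanded pose from where the row before left it, along the tool's axes as they then stand; what a row does not reach is not made up. The controller multiplies each number of a shift by 0.02 m and each number of a turn by 4 degrees. A row lasts 1/10 s, in which the tool goes at most 50 mm and 8.59 degrees, less where a joint would pass 70% of its speed; a pose out of reach is approached as far as the arm can. A call with a number of a shift or a turn outside -1 to 1 is refused whole. A call with a gripper value outside its range is refused whole. The fingers move at their own pace and stop on an object; "squeeze" is the grip in N (left out, the last holds). Time passes only in rows, so rows that do not move let the fingers close. It gives the time, the measured TCP pose, the force and the opening at its end, in the units of the state.
- read_state(): the state, without advancing time (a new reading comes with each control period).
- grab_frame(name): name is "scene" or "side" or "wrist"; returns a dict with "pixels" (400x640x3 uint8, red, green, blue), "fov_y" (degrees; the focal length in pixels is half the picture's height over the tangent of half this angle, whatever the lens; pixels are square), "cx", "cy" (the principal point, pixels), "R" (3x3) and "t" (3): a world point X has camera coordinates R X + t. Camera axes: x right, y down, z forward; pixel columns grow to the right and rows downward; lengths in m; the calibration is good to about 2 mm. A picture is of the moment at which its call begins. There is no depth.
- job.sign_off(): hands the job in, once; it reports no verdict.
The state is a dict: "time": time; "joint_pos": joint angles; "qvel": joint speeds; "effort": joint torques, N m; "tcp_pos": TCP position; "tcp_rot": TCP orientation; "force": force on the tool from outside, world axes, zero at the start; "ft_torque": the same for the moment, N m; "opening": finger opening in m.
Only numpy, scipy, OpenCV 4.12 (cv2) and the standard library are available. Lean on these libraries where they do the work, as an engineer would, in place of code of your own. Each camera call takes 0.05 s, during which the arm holds its last target.

### The job

Two closed grey tins with orange bands look alike, but one holds a steel roller and is much heavier than the other: lift them to find which. Pack the heavier one first, upright in the middle of the small wooden crate, then stand the lighter one upright and centred on top of it. Set the tins down gently without dropping them, and leave the hammer, horseshoe, mug and blue can where they are.

Things in the scene. Friction and masses are not known exactly. Their poses are not given: they have to be found in the camera images.
- tin_a_mid (a point): Tin: origin at the tin's centre, half-way up (25 mm above its underside), z along its axis. A closed, grey metal tin with an orange band round its lid, 56 mm diameter, 50 mm high, flat top and bottom. One of tin_a and tin_b weighs 0.53 to 0.62 kg (it holds a loose steel roller), the other 0.14 to 0.18 kg (a loose nylon roller); which is which changes from run to run and cannot be seen. The roller may rattle a little.
- tin_b_mid (a point): Look-alike of the other tin: origin at the tin's centre, half-way up (25 mm above its underside), z along its axis. A closed, grey metal tin with an orange band round its lid, 56 mm diameter, 50 mm high, flat top and bottom. One of tin_a and tin_b weighs 0.53 to 0.62 kg (it holds a loose steel roller), the other 0.14 to 0.18 kg (a loose nylon roller); which is which changes from run to run and cannot be seen. The roller may rattle a little.
- crate: Low open-topped wooden crate, fixed to the bench, 160 x 160 mm and 60 mm high outside, walls 8 mm (inside 144 x 144 mm), floor 8 mm thick. Origin at the centre of its underside, on the bench; z up, x and y along its sides. It stands at a varying place and yaw.
- hammer: Bystander, to be left where it is. Hammer with a wooden handle, about 260 mm long and 26 mm high in all, lying flat on the bench beyond the tins; origin under its middle on the bench, x along the handle towards the head.
- mug: Bystander, to be left where it is. Cream enamel mug, 76 mm diameter, 80 mm high, upright; origin at the centre of its underside.
- can: Bystander, to be left where it is. Closed blue can, 76 mm diameter, 85 mm high (larger than the tins), upright; origin at the centre of its underside.
- horseshoe: Bystander, to be left where it is. Rusty horseshoe, about 110 x 110 mm and 10 mm thick, lying flat to the right of the tins as the robot sees them; origin at the middle of the shoe on the bench.
Not all that is in view belongs to the job. What is shaped like the part that bears tin_a_mid but purple or yellow is not meant.

How it is judged:
By the outcome, as a careful person would: the job done as asked, in the order asked, and still so for the second after the job is handed in, with the robot touching nothing.
It also fails if it takes over 72 s, if anything falls off the work surface, if the arm or the gripper's body presses on something with over 40 N, if the wrist force passes 120 N, or if a joint passes its speed limit or range.

## Working session

There is one attempt and no reset: what is moved stays moved. The work goes in short steps, Python scripts to look and compute and a tool call to move; the robot and the scene stay as the last step left them, time stands still between calls to the robot, and variables do not carry over. Pictures are saved under pics/ and viewed, and the job is handed in when it is done.

Besides the shell and the picture viewer there is one more tool, called after "Call:" as a command line: name --pt "numbers of a row" for each row, then --argument value for the rest. move_arm: Moves the arm, as the interface text tells. Its arguments: {"type":"object","properties":{"rows":{"type":"array"},"squeeze":{"type":"number"}},"required":["rows"]}

```bash
mkdir -p pics; ls; cat > h.py <<'E'
import numpy as np,cv2
from workcell import read_state,grab_frame,job
def save(n,f): cv2.imwrite(f'pics/{n}.png',cv2.cvtColor(f['pixels'],cv2.COLOR_RGB2BGR))
def foc(f): return 200/np.tan(np.radians(f['fov_y'])/2)
def ray(f,u,v,z):
    R=np.array(f['R']);t=np.array(f['t']);k=foc(f)
    c=-R.T@t; d=R.T@np.array([(u-f['cx'])/k,(v-f['cy'])/k,1])
    return c+d*(z-c[2])/d[2]
def proj(f,X):
    p=np.array(f['R'])@np.array(X)+np.array(f['t']);k=foc(f)
    return f['cx']+k*p[0]/p[2],f['cy']+k*p[1]/p[2]
E
python3 - <<'E'
from h import *
import pickle
s=read_state(); print({k:np.round(v,3) for k,v in s.items()})
for n in('scene','side','wrist'):
    f=grab_frame(n); save(n+'0',f); pickle.dump(f,open(n+'0.pkl','wb'));print(n,f['fov_y'],f['cx'],f['cy'],np.round(-np.array(f['R']).T@f['t'],3), {k for k in f})
E
```

```text
pics
{'time': np.float64(0.0), 'joint_pos': array([-1.447,  0.492,  1.559, -0.   ,  1.092, -0.106]), 'qvel': array([-0.001,  0.002,  0.   ,  0.001,  0.001,  0.001]), 'effort': array([-3.0000e-03, -6.1265e+01, -2.5819e+01,  6.9000e-02,  4.8000e-02,
       -0.0000e+00]), 'tcp_pos': array([ 0.142, -0.608,  0.214]), 'tcp_rot': array([[-0.   ,  0.228, -0.974],
       [ 0.001, -0.974, -0.228],
       [-1.   , -0.001, -0.   ]]), 'force': array([-1.326,  0.129,  0.228]), 'ft_torque': array([-0.06 ,  0.003, -0.033]), 'opening': np.float64(0.095)}
scene 46.356101988334125 324.6027531732527 194.07558561943307 [ 1.062 -0.631  1.076] {'cx', 't', 'R', 'pixels', 'cy', 'fov_y'}
side 55.68660385630418 319.0408553266748 202.1115647270023 [0.482 0.741 0.567] {'cx', 't', 'R', 'pixels', 'cy', 'fov_y'}
wrist 66.64093346224377 318.0495873400476 193.31121503301384 [ 0.219 -0.591  0.385] {'cx', 't', 'R', 'pixels', 'cy', 'fov_y'}
```

View pics/scene0.png

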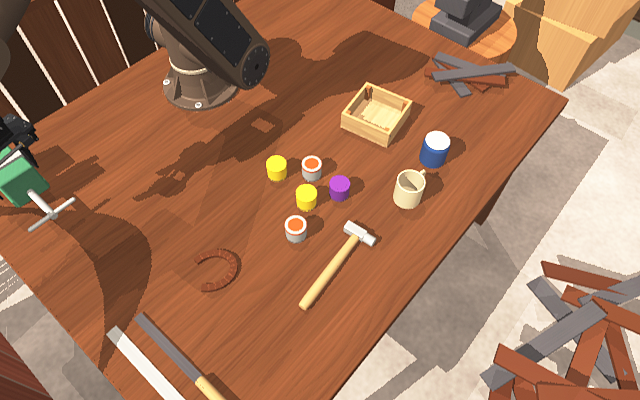

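View pics/side0.png

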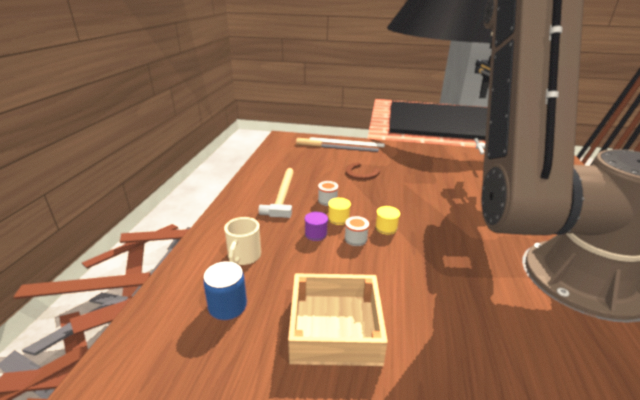

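View pics/wrist0.png

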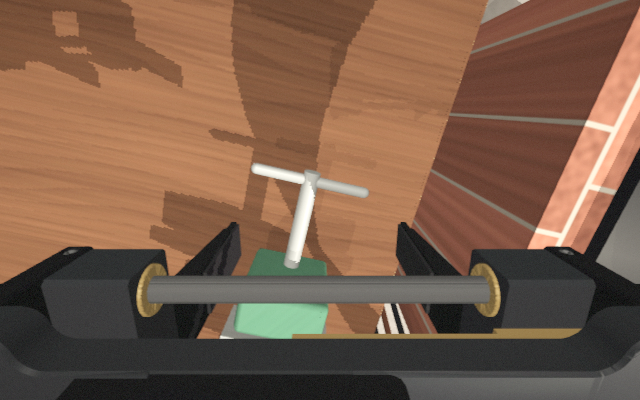

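The scene picture shows the candidates: grey tins with orange tops at (312,167) and (296,228), and look-alikes in yellow at (277,168) and (306,197) and purple at (340,188). The bystanders are the can (435,149), mug (408,190), hammer (340,265) and horseshoe (217,270). The crate is at (376,113). By the description I choose the two grey ones, and I'll check them in a close crop. The wrist view shows a green vise with a bar below the gripper.

```bash
python3 - <<'E'
from h import *
import pickle
fs={n:pickle.load(open(n+'0.pkl','rb')) for n in('scene','side')}
f=fs['scene'];p=f['pixels']
c=cv2.resize(p[140:250,255:425],None,fx=4,fy=4,interpolation=cv2.INTER_CUBIC)
cv2.imwrite('pics/crop0.png',c[...,::-1])
c2=cv2.resize(fs['side']['pixels'][165:260,300:420],None,fx=5,fy=5,interpolation=cv2.INTER_CUBIC)
cv2.imwrite('pics/crop1.png',c2[...,::-1])
for n,f in fs.items():
    hsv=cv2.cvtColor(f['pixels'],cv2.COLOR_RGB2HSV)
    for name,lo,hi in(('orange',(5,170,180),(14,255,255)),('yellow',(25,150,120),(34,255,255)),('purple',(130,80,60),(160,255,255)),('grey',(0,0,120),(179,45,255))):
        m=cv2.inRange(hsv,lo,hi)
        k,l,st,ce=cv2.connectedComponentsWithStats(m)
        for i in range(1,k):
            u,v=ce[i]
            if st[i,4]>20 and 230<u<420 and 130<v<270: print(n,name,st[i],np.round(ce[i],1),np.round(ray(f,u,v,.05)[:2],3))
E
```

```text
scene orange [305 158  14  11 106] [311.1 163. ] [ 0.521 -0.035]
scene orange [288 218  15  13 145] [295.1 224.1] [ 0.621 -0.21 ]
scene yellow [266 155  20  25 340] [274.8 165.7] [ 0.452 -0.109]
scene yellow [296 184  21  26 384] [305.  194.8] [ 0.58  -0.126]
scene purple [329 175  21  27 464] [338.9 187.5] [ 0.632 -0.048]
scene grey [302 156  19  16 108] [311.2 163.5] [ 0.522 -0.036]
scene grey [302 170  19  11 132] [311.2 175.6] [ 0.55  -0.068]
scene grey [397 170  28  23 102] [411.8 182.1] [0.77  0.096]
scene grey [285 215  21  19 141] [295.1 224.2] [ 0.621 -0.21 ]
scene grey [344 221  32  25 353] [358.8 232.6] [ 0.759 -0.122]
scene grey [286 231  20  12 125] [295.9 237.5] [ 0.649 -0.237]
side yellow [330 205  21   6  24] [339.8 208.3] [ 0.568 -0.092]
side purple [305 212  23  29 555] [315.9 225.3] [ 0.615 -0.003]
side grey [310 138  74   9 225] [347.5 141.7] [ 0.602 -0.556]
side grey [322 145  56   6 106] [350.2 147.4] [ 0.586 -0.505]
side grey [319 182  19   9  57] [327.8 186.3] [ 0.618 -0.204]
side grey [319 192  18  13 142] [325.6 196.9] [ 0.614 -0.143]
side grey [259 203  33  14 356] [275.7 209.8] [ 0.729 -0.051]
side grey [346 217  23  13 123] [357. 223.] [ 0.518 -0.033]
side grey [225 219  34  18  87] [242.3 230.1] [0.78  0.052]
side grey [346 230  21  15 250] [355.6 237.3] [0.516 0.026]
side grey [230 241   6   9  29] [232.7 245.2] [0.781 0.112]
```

View pics/crop0.png

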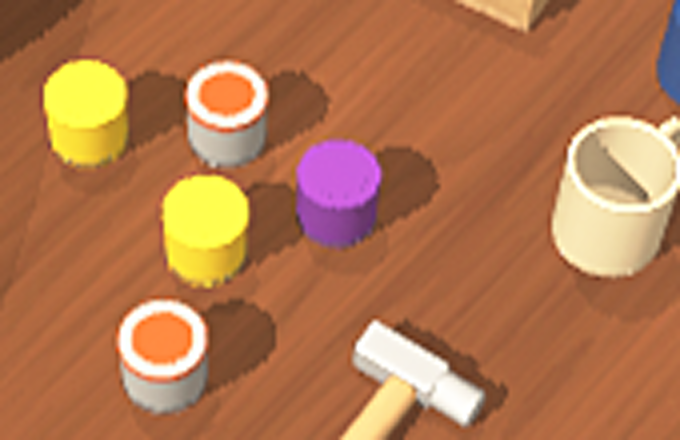

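View pics/crop1.png

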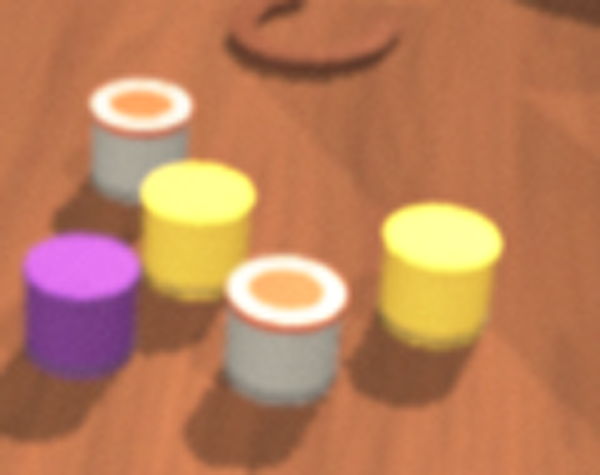

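The crops confirm the two grey tins with orange and white lids, standing upright. Next I'll measure the crate and the neighbours.

```bash
python3 - <<'E'
from h import *
import pickle
fs={n:pickle.load(open(n+'0.pkl','rb')) for n in('scene','side')}
f=fs['scene']
for n,u,v in(('y1',276,163),('y2',306,191.7),('pu',339.6,183)): print(n,np.round(ray(f,u,v,.05)[:2],3))
for n,(x0,x1,y0,y1,k) in {'scene':(325,425,70,155,7),'side':(280,395,265,370,5)}.items():
    c=cv2.resize(fs[n]['pixels'][y0:y1,x0:x1],None,fx=k,fy=k,interpolation=cv2.INTER_CUBIC)
    cv2.imwrite(f'pics/crate_{n}.png',c[...,::-1])
E
```

```text
y1 [ 0.448 -0.1  ]
y2 [ 0.575 -0.117]
pu [ 0.624 -0.036]
```

View pics/crate_scene.png

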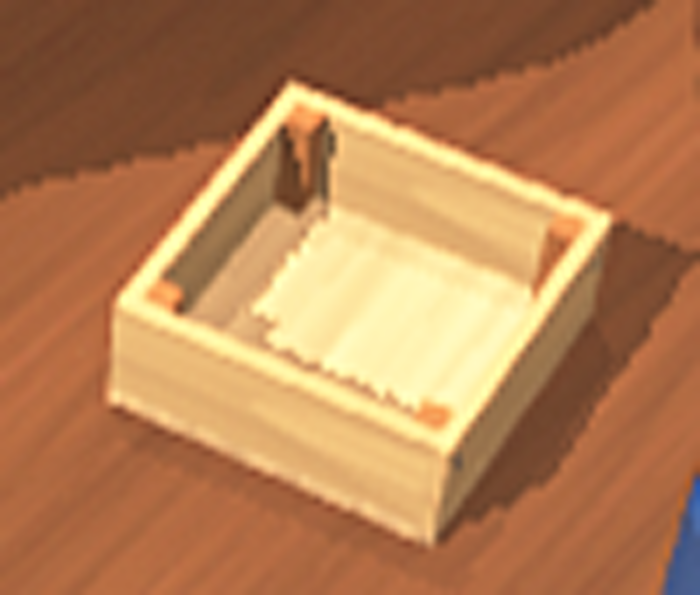

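View pics/crate_side.png

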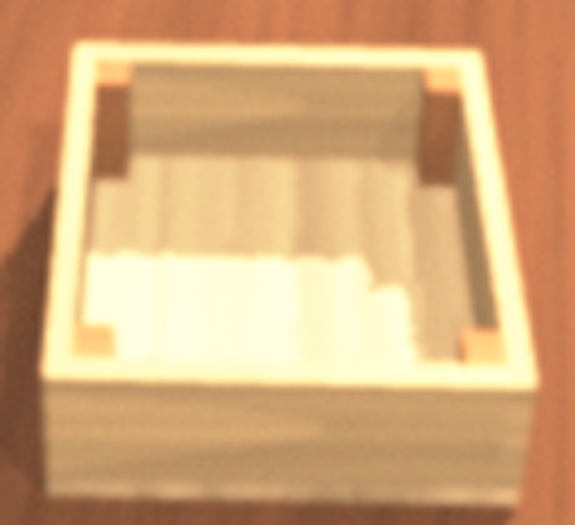

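The scene crop shows the rim's outer corners at crop pixels (290,82), (612,215), (440,450) and (115,300). The side crop shows them at (75,43), (482,48), (538,385) and (42,378).

```bash
python3 - <<'E'
from h import *
import pickle
fs={n:pickle.load(open(n+'0.pkl','rb')) for n in('scene','side')}
for n,(x0,y0,k,P) in {'scene':(325,70,7,[(290,82),(612,215),(440,450),(115,300)]),'side':(280,265,5,[(75,43),(482,48),(538,385),(42,378)])}.items():
    Q=np.array([ray(fs[n],x0+(u+.5)/k-.5,y0+(v+.5)/k-.5,.06)[:2] for u,v in P])
    e=np.roll(Q,-1,0)-Q
    print(n,Q.round(3).tolist(),Q.mean(0).round(4),np.linalg.norm(e,axis=1).round(3),((np.degrees(np.arctan2(e[:,1],e[:,0]))+45)%90-45).round(1))
s=read_state();R=np.array(s['tcp_rot'])
for nm,p in(('A',(.520,-.0345)),('B',(.620,-.208))):
    d=np.array([*p,s['tcp_pos'][2]])-s['tcp_pos']; print(nm,(R.T@d).round(3))
E
```

```text
scene [[0.439, 0.318], [0.597, 0.345], [0.621, 0.185], [0.466, 0.162]] [0.5307 0.2525] [0.16  0.162 0.157 0.159] [9.7 8.7 8.5 9.7]
side [[0.622, 0.185], [0.463, 0.156], [0.437, 0.315], [0.595, 0.344]] [0.5294 0.2501] [0.162 0.162 0.161 0.161] [10.4  9.3 10.2  9.6]
A [ 0.    -0.473 -0.498]
B [ 0.    -0.281 -0.556]
```

The crate centre is about (0.530, 0.251), with yaw about 9.5°, and its edges measure 0.157–0.162 m against 0.160 given. The current jaw direction clears all neighbours, so I keep this orientation. I rise, then move over tin A.

Call:
move_arm --pt "-1 0 0 0 1" --pt "-1 -0.91 -0.958 0 1" --pt "0 -0.91 -0.958 0 1" --pt "0 -0.91 -0.958 0 1" --pt "0 -0.91 -0.958 0 1" --pt "0 -0.91 -0.958 0 1" --pt "0 -0.91 -0.958 0 1" --pt "0 -0.91 -0.958 0 1" --pt "0 -0.91 -0.958 0 1" --pt "0 -0.91 -0.958 0 1" --pt "0 -0.91 -0.958 0 1" --pt "0 -0.91 -0.958 0 1" --pt "0 -0.91 -0.958 0 1" --pt "0 -0.91 -0.958 0 1" --pt "0 -0.91 -0.958 0 1" --pt "0 -0.91 -0.958 0 1" --pt "0 -0.91 -0.958 0 1" --pt "0 -0.91 -0.958 0 1" --pt "0 -0.91 -0.958 0 1" --pt "0 -0.91 -0.958 0 1"

```text
time: 2.15
tcp_pos: [0.4185, -0.1879, 0.2546]
tcp_rot: [[-0.0, 0.228, -0.974], [-0.0, -0.974, -0.228], [-1.0, 0.0, 0.0]]
force: [0.6, -1.1, 0.0]
opening: 0.0949
```

Call:
move_arm --pt "0 -0.91 -0.958 0 1" --pt "0 -0.91 -0.958 0 1" --pt "0 -0.91 -0.958 0 1" --pt "0 -0.91 -0.958 0 1" --pt "0 -0.91 -0.958 0 1" --pt "0 -0.91 -0.958 0 1" --pt "0 -0.91 -0.958 0 1" --pt "0 0 0 0 1" --pt "0 0 0 0 1"

```text
time: 3.05
tcp_pos: [0.5194, -0.0342, 0.2543]
tcp_rot: [[-0.001, 0.229, -0.973], [-0.0, -0.973, -0.229], [-1.0, -0.0, 0.001]]
force: [-0.7, 0.1, -0.3]
opening: 0.095
```

```bash
cat >> h.py <<'E'
def off(x,y):
    s=read_state();R=np.array(s['tcp_rot']);return (R.T@(np.array([x,y,s['tcp_pos'][2]])-s['tcp_pos'])/.02).round(2)
E
python3 - <<'E'
from h import *
import pickle
s=read_state(); print({k:np.round(v,3) for k,v in s.items()})
f=grab_frame('wrist');save('wrist1',f);pickle.dump(f,open('wrist1.pkl','wb'))
hsv=cv2.cvtColor(f['pixels'],cv2.COLOR_RGB2HSV)
m=cv2.inRange(hsv,(3,150,150),(16,255,255))
k,l,st,ce=cv2.connectedComponentsWithStats(m)
for i in range(1,k):
    if st[i,4]>60: print(st[i],ce[i].round(1),ray(f,*ce[i],.05)[:2].round(4))
E
```

```text
{'time': np.float64(3.05), 'joint_pos': array([-0.192,  0.301,  1.759, -0.   ,  1.083,  1.147]), 'qvel': array([-0.019, -0.009,  0.008, -0.002, -0.002, -0.002]), 'effort': array([  1.199, -47.624, -26.234,   0.119,  -0.075,   0.101]), 'tcp_pos': array([ 0.519, -0.034,  0.254]), 'tcp_rot': array([[-0.001,  0.229, -0.973],
       [-0.   , -0.973, -0.229],
       [-1.   , -0.   ,  0.001]]), 'force': array([-0.681,  0.069, -0.265]), 'ft_torque': array([-0.04 , -0.03 ,  0.009]), 'opening': np.float64(0.095)}
[466 108  32  28 644] [481.1 120.9] [ 0.623  -0.2107]
[306 156  30  30 707] [320.7 170.6] [ 0.5198 -0.037 ]
```

View pics/wrist1.png

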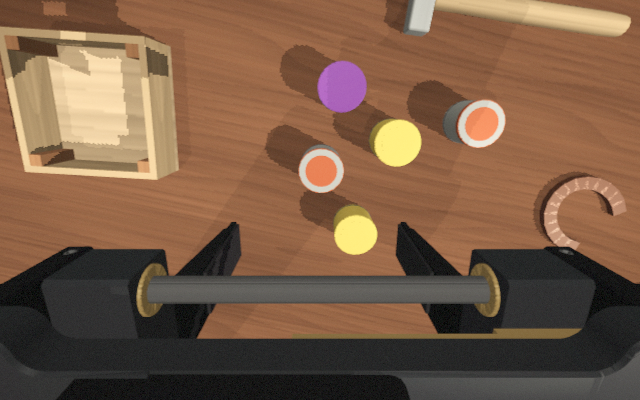

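The wrist view shows tin A at (321,171), tin B at (481,121), yellow at (356,230) and (396,143), and purple at (342,86). The tin rays agree with the earlier ones to 3 mm. Descending on tin A.

Call:
move_arm --pt "1 0.1 -0.06 0 1" --pt "1 0 0 0 1" --pt "1 0 0 0 1" --pt "1 0 0 0 1" --pt "1 0 0 0 1" --pt "1 0 0 0 1" --pt "1 0 0 0 1" --pt "1 0 0 0 1" --pt "1 0 0 0 1" --pt "1 0 0 0 1" --pt "0.7 0 0 0 1" --pt "0.7 0 0 0 1" --pt "0.4 0 0 0 1" --pt "0.3 0 0 0 1" --pt "0 0 0 0 1"

```text
time: 4.6
tcp_pos: [0.521, -0.0364, 0.0123]
tcp_rot: [[-0.001, 0.227, -0.974], [0.0, -0.974, -0.227], [-1.0, -0.0, 0.001]]
force: [0.1, 0.9, 1.4]
opening: 0.0953
```

Call:
move_arm --pt "0 0 0 0 -1" --pt "0 0 0 0 -1" --pt "0 0 0 0 -1" --pt "0 0 0 0 -1" --pt "0 0 0 0 -1" --pt "0 0 0 0 -1" --pt "0 0 0 0 -1" --pt "0 0 0 0 -1" --squeeze 35

```text
time: 5.4
tcp_pos: [0.5214, -0.0361, 0.0127]
tcp_rot: [[0.0, 0.228, -0.974], [-0.0, -0.974, -0.228], [-1.0, 0.0, -0.0]]
force: [0.7, 0.1, 3.3]
opening: 0.0552
```

Call:
move_arm --pt "-0.2 0 0 0 -1" --pt "-0.4 0 0 0 -1" --pt "-0.6 0 0 0 -1" --pt "-0.8 0 0 0 -1" --pt "-1 0 0 0 -1" --pt "-1 0 0 0 -1" --pt "0 0 0 0 -1" --pt "0 0 0 0 -1" --pt "0 0 0 0 -1" --pt "0 0 0 0 -1" --pt "0 0 0 0 -1"

```text
time: 6.5
tcp_pos: [0.521, -0.036, 0.0919]
tcp_rot: [[-0.001, 0.228, -0.974], [0.0, -0.974, -0.228], [-1.0, -0.0, 0.001]]
force: [-0.3, 0.1, -1.6]
opening: 0.0552
```

```bash
python3 - <<'E'
from h import *
for i in range(3):
    s=read_state(); print(s['time'],np.round(s['force'],2),np.round(s['ft_torque'],3),round(s['opening'],4)); f=grab_frame('side')
save('side1',f)
E
```

```text
6.5 [-0.28  0.09 -1.55] [-0.    -0.047  0.01 ] 0.0552
6.55 [ 0.33  0.84 -1.8 ] [ 0.019  0.018 -0.015] 0.0551
6.6 [ 0.27 -0.31 -1.51] [-0.002  0.039 -0.006] 0.055
```

View pics/side1.png

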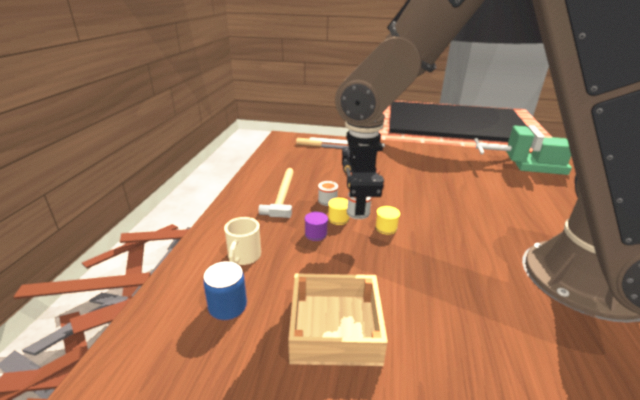

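Side view: the tin is held in the gripper at (360,207). It weighs about 1.6 N, or 0.16 kg, so tin A is the light one. I set it back gently and fetch tin B.

Call:
move_arm --pt "1 0 0 0 -1" --pt "1 0 0 0 -1" --pt "0.8 0 0 0 -1" --pt "0.5 0 0 0 -1" --pt "0.3 0 0 0 -1" --pt "0.2 0 0 0 -1" --pt "0.1 0 0 0 -1" --pt "0.08 0 0 0 -1" --pt "0 0 0 0 -1" --pt "0 0 0 0 -1"

```text
time: 7.65
tcp_pos: [0.5214, -0.0361, 0.0133]
tcp_rot: [[0.001, 0.228, -0.974], [-0.0, -0.974, -0.228], [-1.0, 0.0, -0.0]]
force: [-0.5, 0.7, -1.0]
opening: 0.0553
```

```bash
python3 - <<'E'
from h import *
s=read_state(); print(s['time'],np.round(s['force'],2),s['tcp_pos'])
E
```

```text
7.65 [-0.51  0.71 -1.  ] [ 0.52144371 -0.03606398  0.013315  ]
```

Call:
move_arm --pt "0.03 0 0 0 -1" --pt "0.03 0 0 0 -1" --pt "0 0 0 0 -1" --pt "0 0 0 0 -1"

```text
time: 8.05
tcp_pos: [0.5215, -0.0361, 0.0127]
tcp_rot: [[0.001, 0.228, -0.974], [-0.0, -0.974, -0.228], [-1.0, 0.0, -0.001]]
force: [-2.5, 1.0, 10.3]
opening: 0.0554
```

Call:
move_arm --pt "0 0 0 0 1" --pt "0 0 0 0 1" --pt "0 0 0 0 1" --pt "0 0 0 0 1" --pt "0 0 0 0 1" --pt "-0.5 0 0 0 1" --pt "-1 0 0 0 1" --pt "-1 0 0 0 1" --pt "-1 0 0 0 1" --pt "-1 0 0 0 1" --pt "-1 0 0 0 1" --pt "-1 0 0 0 1"

```text
time: 9.25
tcp_pos: [0.5211, -0.036, 0.1434]
tcp_rot: [[0.0, 0.228, -0.974], [-0.0, -0.974, -0.228], [-1.0, 0.0, -0.0]]
force: [-0.1, -0.8, -0.1]
opening: 0.0953
```

Call:
move_arm --pt "0 0.87 -0.265 0 1" --pt "0 0.87 -0.265 0 1" --pt "0 0.87 -0.265 0 1" --pt "0 0.87 -0.265 0 1" --pt "0 0.87 -0.265 0 1" --pt "0 0.87 -0.265 0 1" --pt "0 0.87 -0.265 0 1" --pt "0 0.87 -0.265 0 1" --pt "0 0.87 -0.265 0 1" --pt "0 0.87 -0.265 0 1" --pt "0 0.87 -0.265 0 1" --pt "0 0 0 0 1" --pt "0 0 0 0 1"

```text
time: 10.55
tcp_pos: [0.6213, -0.2095, 0.141]
tcp_rot: [[-0.001, 0.227, -0.974], [0.001, -0.974, -0.227], [-1.0, -0.001, 0.001]]
force: [-0.2, 0.3, 0.7]
opening: 0.0949
```

```bash
python3 - <<'E'
from h import *
s=read_state(); print(s['time'],np.round(s['force'],2),s['tcp_pos'])
f=grab_frame('wrist');save('wrist2',f)
hsv=cv2.cvtColor(f['pixels'],cv2.COLOR_RGB2HSV)
m=cv2.inRange(hsv,(3,150,150),(16,255,255))
k,l,st,ce=cv2.connectedComponentsWithStats(m)
for i in range(1,k):
    if st[i,4]>60: print(st[i],ce[i].round(1),ray(f,*ce[i],.05)[:2].round(4),off(*ray(f,*ce[i],.05)[:2]))
E
```

```text
10.55 [-0.17  0.27  0.69] [ 0.62129975 -0.20950762  0.1410242 ]
[ 299  178   43   41 1371] [320.3 197.9] [ 0.62   -0.2115] [0.   0.11 0.08]
[125 231  23  18  91] [138.3 238.9] [ 0.542  -0.0543] [ 0.01 -8.43  2.1 ]
[ 97 238  36  11 275] [113.8 244.1] [ 0.5313 -0.0321] [ 0.01 -9.64  2.36]
```

View pics/wrist2.png

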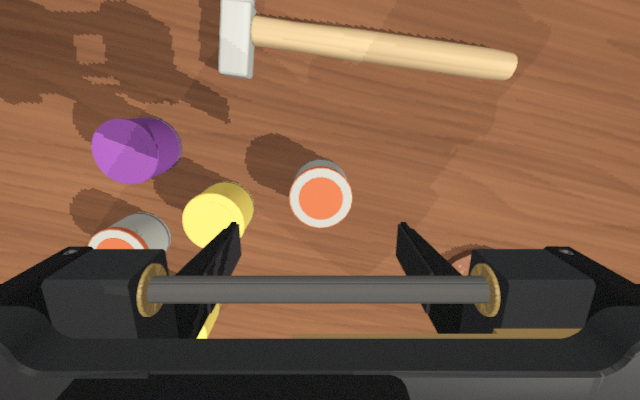

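Tin B is at (320,198), centred, and yellow at (218,215) stays clear of the left finger. Descending.

Call:
move_arm --pt "1 0.05 0.04 0 1" --pt "1 0 0 0 1" --pt "1 0 0 0 1" --pt "1 0 0 0 1" --pt "1 0 0 0 1" --pt "0.7 0 0 0 1" --pt "0.4 0 0 0 1" --pt "0.3 0 0 0 1" --pt "0 0 0 0 1" --pt "0 0 0 0 -1" --pt "0 0 0 0 -1" --pt "0 0 0 0 -1" --pt "0 0 0 0 -1" --pt "0 0 0 0 -1" --pt "0 0 0 0 -1" --pt "0 0 0 0 -1" --pt "0 0 0 0 -1" --squeeze 40

```text
time: 12.3
tcp_pos: [0.6213, -0.2106, 0.014]
tcp_rot: [[0.001, 0.228, -0.974], [-0.0, -0.974, -0.228], [-1.0, 0.001, -0.0]]
force: [1.2, -2.7, 1.5]
opening: 0.0551
```

Call:
move_arm --pt "-0.2 0 0 0 -1" --pt "-0.4 0 0 0 -1" --pt "-0.6 0 0 0 -1" --pt "-0.8 0 0 0 -1" --pt "-1 0 0 0 -1" --pt "-1 0 0 0 -1" --pt "0 0 0 0 -1" --pt "0 0 0 0 -1" --pt "0 0 0 0 -1" --pt "0 0 0 0 -1"

```text
time: 13.3
tcp_pos: [0.6207, -0.2101, 0.0928]
tcp_rot: [[-0.002, 0.228, -0.974], [0.001, -0.974, -0.228], [-1.0, -0.001, 0.001]]
force: [0.8, -0.3, -6.2]
opening: 0.0551
```

```bash
python3 - <<'E'
from h import *
for i in range(3):
    s=read_state(); print(s['time'],np.round(s['force'],2),np.round(s['ft_torque'],3),round(s['opening'],4)); f=grab_frame('side')
print(s['tcp_pos'],off(.530,.2512))
E
```

```text
13.3 [ 0.79 -0.34 -6.17] [ 0.023 -0.031  0.04 ] 0.0551
13.35 [ 0.09 -0.59 -6.43] [ 0.028 -0.011  0.005] 0.0551
13.4 [-1.02  0.14 -5.29] [-0.014 -0.02   0.002] 0.0551
[ 0.62081728 -0.21016307  0.09301189] [ 1.00e-02 -2.35e+01 -8.30e-01]
```

Tin B weighs about 6 N, or 0.6 kg, so it is the heavy one. Carrying it over the crate.

Call:
move_arm --pt "-1 0 0 0 -1" --pt "-1 0 0 0 -1" --pt "-1 0 0 0 -1" --pt "-1 -0.47 -0.017 0 -1" --pt "-0.7 -0.94 -0.033 0 -1" --pt "0 -0.94 -0.033 0 -1" --pt "0 -0.94 -0.033 0 -1" --pt "0 -0.94 -0.033 0 -1" --pt "0 -0.94 -0.033 0 -1" --pt "0 -0.94 -0.033 0 -1" --pt "0 -0.94 -0.033 0 -1" --pt "0 -0.94 -0.033 0 -1" --pt "0 -0.94 -0.033 0 -1" --pt "0 -0.94 -0.033 0 -1" --pt "0 -0.94 -0.033 0 -1" --pt "0 -0.94 -0.033 0 -1" --pt "0 -0.94 -0.033 0 -1" --pt "0 -0.94 -0.033 0 -1" --pt "0 -0.94 -0.033 0 -1" --pt "0 -0.94 -0.033 0 -1"

```text
time: 15.45
tcp_pos: [0.5606, 0.0957, 0.1879]
tcp_rot: [[0.0, 0.228, -0.974], [-0.0, -0.974, -0.228], [-1.0, 0.0, -0.0]]
force: [0.1, 0.3, -6.5]
opening: 0.0552
```

Call:
move_arm --pt "0 -0.94 -0.033 0 -1" --pt "0 -0.94 -0.033 0 -1" --pt "0 -0.94 -0.033 0 -1" --pt "0 -0.94 -0.033 0 -1" --pt "0 -0.94 -0.033 0 -1" --pt "0 -0.94 -0.033 0 -1" --pt "0 -0.94 -0.033 0 -1" --pt "0 -0.7 -0.033 0 -1" --pt "0 -0.5 -0.033 0 -1" --pt "0 -0.3 -0.033 0 -1" --pt "0 0 0 0 -1" --pt "0 0 0 0 -1" --pt "0 0 0 0 -1"

```text
time: 16.75
tcp_pos: [0.5309, 0.2525, 0.1878]
tcp_rot: [[0.0, 0.227, -0.974], [-0.0, -0.974, -0.227], [-1.0, 0.0, 0.0]]
force: [-0.7, 0.3, -5.6]
opening: 0.0551
```

```bash
python3 - <<'E'
from h import *
import pickle
s=read_state(); print(s['time'],np.round(s['force'],2),s['tcp_pos'],s['opening'],off(.53,.2512))
for n in('wrist','side','scene'):
    f=grab_frame(n);save(n+'3',f);pickle.dump(f,open(n+'3.pkl','wb'))
E
```

```text
16.75 [-0.74  0.31 -5.62] [0.53085697 0.25253169 0.18779138] 0.055074743232893165 [0.   0.06 0.06]
```

View pics/wrist3.png

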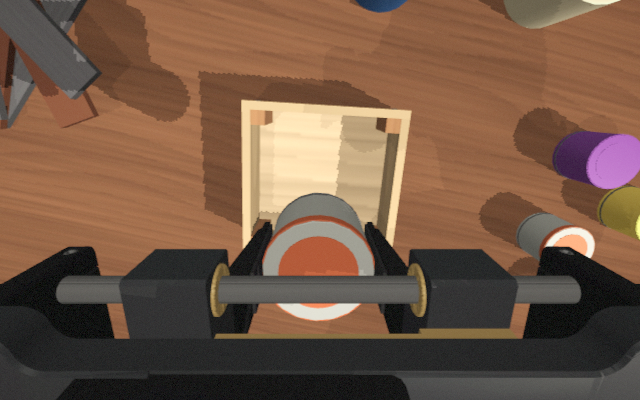

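View pics/side3.png

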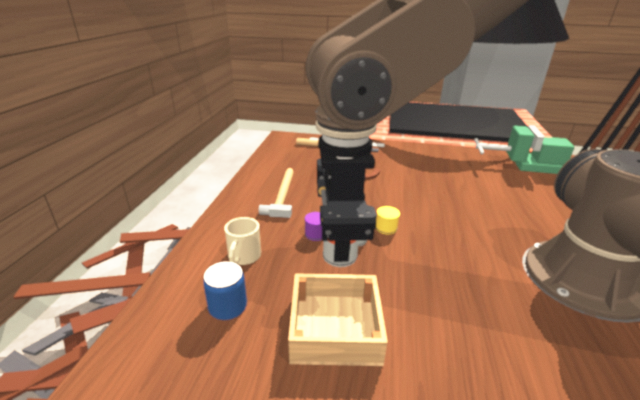

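```bash
python3 - <<'E'
from h import *
import pickle
f=pickle.load(open('wrist3.pkl','rb'))
Q=[ray(f,u,v,.06)[:2] for u,v in((243,100),(411,110))]
print(np.round(Q,4),np.linalg.norm(Q[1]-Q[0]))
e=(Q[1]-Q[0])/np.linalg.norm(Q[1]-Q[0]); n=np.array([e[1],-e[0]]); n=n if n[0]<0 else -n
print('centre',((Q[0]+Q[1])/2+.08*n).round(4), np.degrees(np.arctan2(e[0],-e[1])))
g=cv2.cvtColor(f['pixels'],cv2.COLOR_RGB2HSV)
m=cv2.inRange(g,(3,150,100),(16,255,255));m[:200]=0;m[:, :250]=0;m[:,390:]=0
ys,xs=np.nonzero(m);print(xs.min(),xs.max(),ys.min(),ys.max())
# grey/rim extents per row near the widest part of top
c=cv2.resize(f['pixels'][90:330,230:420],None,fx=3,fy=3,interpolation=cv2.INTER_CUBIC)[:590]
cv2.imwrite('pics/w3c.png',c[...,::-1])
E
```

```text
[[0.596  0.3405]
 [0.6231 0.1839]] 0.15893761208095672
centre [0.5307 0.2485] 9.841884215927722
262 374 215 320
```

View pics/w3c.png

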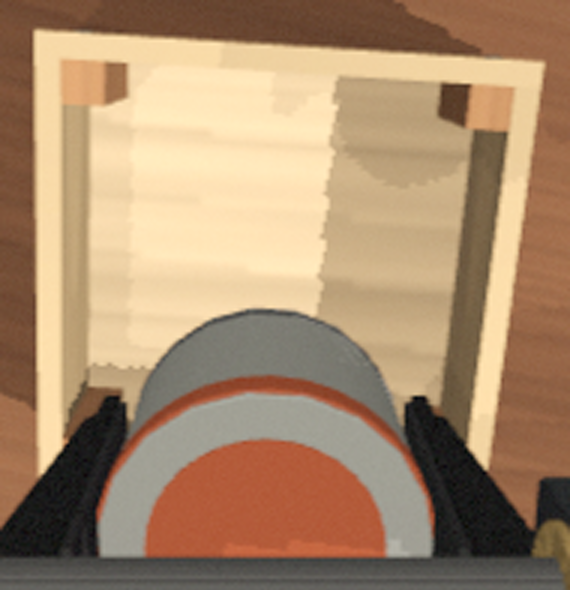

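```bash
python3 - <<'E'
from h import *
import pickle
f=pickle.load(open('wrist3.pkl','rb'))
u,v=318,267.5
print(ray(f,u,v,.224).round(4))
a=np.linspace(0,6.28,40);T=np.array([.5309,.2525])
P=np.array([proj(f,[T[0]+.028*np.cos(t),T[1]+.028*np.sin(t),.224]) for t in a]);print(P.min(0),P.max(0))
E
```

```text
[0.5317 0.253  0.224 ]
[262.40019676 216.47726905] [375.00642658 316.90561096]
```

Crate centre estimates from three views agree to 4 mm: (0.5307,0.2525), (0.5294,0.2501) and (0.5307,0.2485). I use the mean (0.5303,0.2503). The tin sits within 1 mm of the TCP axis. Lowering, with a slow end.

Call:
move_arm --pt "0.5 0.11 0.07 0 -1" --pt "1 0 0 0 -1" --pt "1 0 0 0 -1" --pt "1 0 0 0 -1" --pt "1 0 0 0 -1" --pt "1 0 0 0 -1" --pt "1 0 0 0 -1" --pt "0.7 0 0 0 -1" --pt "0.4 0 0 0 -1" --pt "0.3 0 0 0 -1" --pt "0.15 0 0 0 -1" --pt "0.1 0 0 0 -1" --pt "0 0 0 0 -1" --pt "0 0 0 0 -1"

```text
time: 18.3
tcp_pos: [0.53, 0.2507, 0.0252]
tcp_rot: [[0.001, 0.228, -0.974], [0.0, -0.974, -0.228], [-1.0, 0.0, -0.001]]
force: [0.0, 0.1, -6.8]
opening: 0.0551
```

Call:
move_arm --pt "0.05 0 0 0 -1" --pt "0.04 0 0 0 -1" --pt "0.03 0 0 0 -1" --pt "0 0 0 0 -1" --pt "0 0 0 0 -1"

```text
time: 18.8
tcp_pos: [0.5298, 0.2506, 0.0224]
tcp_rot: [[-0.0, 0.228, -0.974], [-0.0, -0.974, -0.228], [-1.0, 0.0, 0.0]]
force: [-0.7, -0.2, -6.0]
opening: 0.0554
```

Call:
move_arm --pt "0.03 0 0 0 -1" --pt "0.02 0 0 0 -1" --pt "0 0 0 0 -1" --pt "0 0 0 0 -1"

```text
time: 19.2
tcp_pos: [0.5299, 0.2506, 0.022]
tcp_rot: [[0.0, 0.228, -0.974], [0.0, -0.974, -0.228], [-1.0, 0.0, -0.0]]
force: [-2.7, -1.9, 5.9]
opening: 0.0553
```

It is seated: the force went from -6 to +6 N. I release with a partial opening to clear the crate walls, then rise.

Call:
move_arm --pt "0 0 0 0 0.55" --pt "0 0 0 0 0.55" --pt "0 0 0 0 0.55" --pt "0 0 0 0 0.55" --pt "0 0 0 0 0.55" --pt "-0.4 0 0 0 0.55" --pt "-1 0 0 0 0.55" --pt "-1 0 0 0 0.55" --pt "-1 0 0 0 0.55" --pt "-1 0 0 0 0.55" --pt "-1 0 0 0 0.55" --pt "-1 0 0 0 0.55" --pt "-1 0 0 0 0.55" --pt "-1 0 0 0 1" --pt "-0.4 0 0 0 1" --pt "0 0 0 0 1"

```text
time: 20.8
tcp_pos: [0.5301, 0.2508, 0.1985]
tcp_rot: [[0.002, 0.228, -0.974], [0.001, -0.974, -0.228], [-1.0, -0.0, -0.002]]
force: [1.1, -0.7, -0.4]
opening: 0.0918
```

```bash
python3 - <<'E'
from h import *
import pickle
s=read_state(); print(s['time'],np.round(s['force'],2),s['tcp_pos'],s['opening'])
for n in('wrist','side','scene'):
    f=grab_frame(n);save(n+'4',f);pickle.dump(f,open(n+'4.pkl','wb'))
    hsv=cv2.cvtColor(f['pixels'],cv2.COLOR_RGB2HSV)
    m=cv2.inRange(hsv,(3,150,150),(16,255,255))
    k,l,st,ce=cv2.connectedComponentsWithStats(m)
    for i in range(1,k):
        if st[i,4]>50: print(n,st[i],ce[i].round(1),ray(f,*ce[i],.058)[:2].round(4),ray(f,*ce[i],.05)[:2].round(4))
E
```

```text
20.8 [ 1.06 -0.7  -0.41] [0.53006843 0.25075783 0.1985258 ] 0.09184336932606639
wrist [300 167  37  35 989] [318.1 184.3] [0.5286 0.2508] [0.5267 0.2503]
side [    0   133   354   267 25963] [187.4 303.3] [0.7924 0.2992] [0.7972 0.2923]
side [384 141  25  10 132] [396.7 144.5] [ 0.4255 -0.5488] [ 0.4246 -0.5691]
side [409 142  84  20 698] [448.3 152. ] [ 0.2511 -0.5203] [ 0.2475 -0.5402]
side [  354   151   217   249 26293] [463.3 286.7] [0.2956 0.1561] [0.2927 0.1469]
side [490 151  17  10  68] [498.1 154.5] [ 0.0859 -0.5359] [ 0.0797 -0.556 ]
side [484 164  15   6  57] [492.1 166.7] [ 0.1266 -0.4284] [ 0.121  -0.4468]
side [ 84 251  30  15 128] [ 98.9 258.4] [1.0283 0.2192] [1.0369 0.211 ]
side [124 287  12   9  52] [129.2 289.9] [0.9136 0.2891] [0.9204 0.282 ]
scene [ 0  0 32 15 51] [14.   7.5] [-0.738  -0.2132] [-0.7521 -0.21  ]
scene [ 216    0  125   58 2064] [256.3  21.4] [-0.0385  0.3051] [-0.0471  0.3124]
scene [    5     0   563   400 98894] [286.  204.6] [ 0.567  -0.1855] [ 0.5631 -0.182 ]
scene [ 468   10   49   48 1242] [496.3  37.5] [0.6405 0.793 ] [0.6372 0.8042]
scene
[... 547 characters left out ...]
9  26  17 218] [573.1 296. ] [1.2401 0.0684] [1.2415 0.0739]
scene [591 296  49  37 641] [620.3 315. ] [1.3407 0.0957] [1.3429 0.1014]
scene [ 571  320   51   57 1138] [590.1 347.1] [ 1.3179 -0.0192] [ 1.32   -0.0144]
scene [609 343  26  38 443] [621.5 363.8] [ 1.3833 -0.0091] [ 1.3859 -0.0042]
scene [ 495  344   81   42 1205] [526.6 367.3] [ 1.2325 -0.1493] [ 1.2338 -0.1455]
scene [ 103  348   61   52 1489] [128.7 379. ] [ 0.6176 -0.7119] [ 0.6141 -0.7125]
scene [514 377  22  23 373] [523.6 389.7] [ 1.2485 -0.1945] [ 1.25   -0.1911]
scene [ 537  384  103   16 1203] [583.8 393.1] [ 1.3461 -0.1189] [ 1.3484 -0.1149]
scene [490 391  20   9  98] [497.1 396.4] [ 1.2134 -0.242 ] [ 1.2146 -0.2389]
```

View pics/wrist4.png

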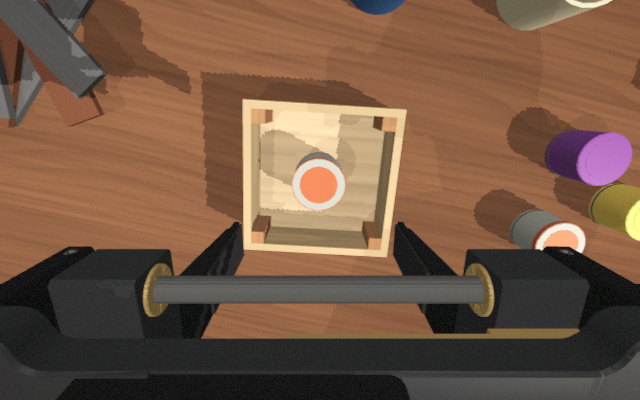

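View pics/side4.png

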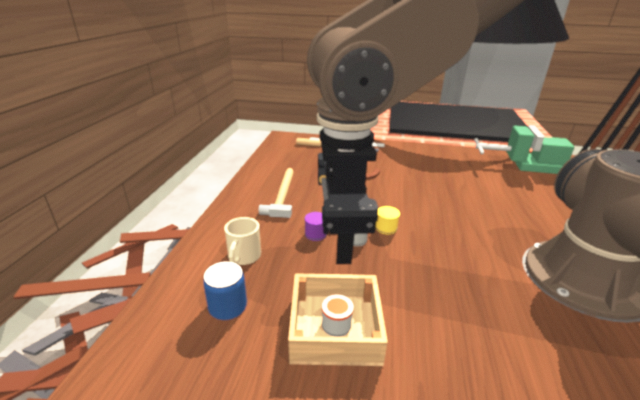

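The wrist view shows tin B standing upright in the crate, lid at (318,184). The rim corners are near (243,100), (407,110), (387,256) and (244,248). Checking the centring from this nearly top-down view.

```bash
python3 - <<'E'
from h import *
import pickle
f=pickle.load(open('wrist4.pkl','rb'))
Q=np.array([ray(f,u,v,.06)[:2] for u,v in((243,99.5),(407,110),(387,256.5),(244,248))])
e=np.roll(Q,-1,0)-Q;print(Q.round(3),Q.mean(0).round(4),np.linalg.norm(e,axis=1).round(3))
print('tin',ray(f,318.1,184.3,.058)[:2].round(4))
c=cv2.resize(f['pixels'][90:265,230:420],None,fx=3,fy=3,interpolation=cv2.INTER_CUBIC)
cv2.imwrite('pics/w4c.png',c[...,::-1])
print(off(.5212,-.0361))
E
```

```text
[[0.595 0.342]
 [0.622 0.183]
 [0.465 0.156]
 [0.439 0.315]] [0.5305 0.2489] [0.161 0.159 0.161 0.159]
tin [0.5287 0.2508]
[1.000e-02 1.386e+01 3.670e+00]
```

View pics/w4c.png

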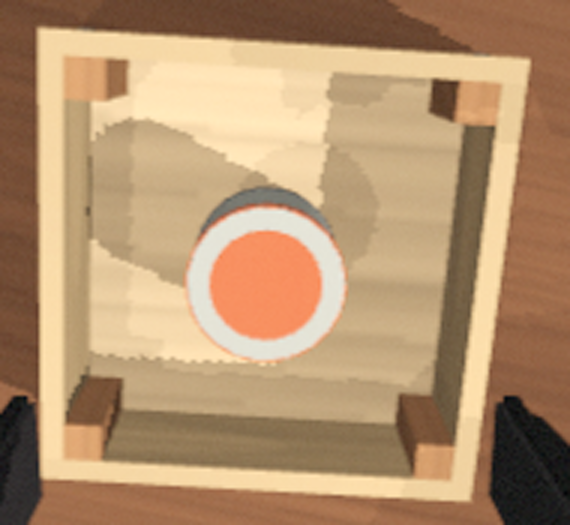

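The crate edges measure 0.159–0.161 m, and tin B is about 2.6 mm from the crate centre, which is good. Now fetching tin A.

Call:
move_arm --pt "0 0.924 0.245 0 1" --pt "0 0.924 0.245 0 1" --pt "0 0.924 0.245 0 1" --pt "0 0.924 0.245 0 1" --pt "0 0.924 0.245 0 1" --pt "0 0.924 0.245 0 1" --pt "0 0.924 0.245 0 1" --pt "0 0.924 0.245 0 1" --pt "0 0.924 0.245 0 1" --pt "0 0.924 0.245 0 1" --pt "0 0.924 0.245 0 1" --pt "0 0.924 0.245 0 1" --pt "0 0.924 0.245 0 1" --pt "0 0.924 0.245 0 1" --pt "0 0.924 0.245 0 1" --pt "0 0 0 0 1" --pt "0 0 0 0 1"

```text
time: 22.65
tcp_pos: [0.5211, -0.036, 0.1967]
tcp_rot: [[-0.001, 0.227, -0.974], [0.0, -0.974, -0.227], [-1.0, -0.001, 0.001]]
force: [0.3, 0.8, -0.1]
opening: 0.0954
```

```bash
python3 - <<'E'
from h import *
s=read_state(); print(s['time'],np.round(s['force'],2),s['tcp_pos'],s['opening'])
f=grab_frame('wrist');save('wrist5',f)
hsv=cv2.cvtColor(f['pixels'],cv2.COLOR_RGB2HSV)
m=cv2.inRange(hsv,(3,150,150),(16,255,255))
k,l,st,ce=cv2.connectedComponentsWithStats(m)
for i in range(1,k):
    if st[i,4]>60: print(st[i],ce[i].round(1),ray(f,*ce[i],.05)[:2].round(4),off(*ray(f,*ce[i],.05)[:2]))
E
```

```text
22.65 [ 0.34  0.79 -0.08] [ 0.52113626 -0.03595958  0.19674807] 0.09535722008380774
[  15   92   41   40 1250] [ 35.4 111.4] [0.5269 0.2591] [  0.   -14.28  -3.63]
[ 53  94  17  46 176] [ 64.2 116.2] [0.5287 0.2308] [  0.   -12.88  -3.4 ]
[301 166  35  34 955] [318.3 182.5] [ 0.5197 -0.036 ] [0.   0.01 0.08]
```

View pics/wrist5.png

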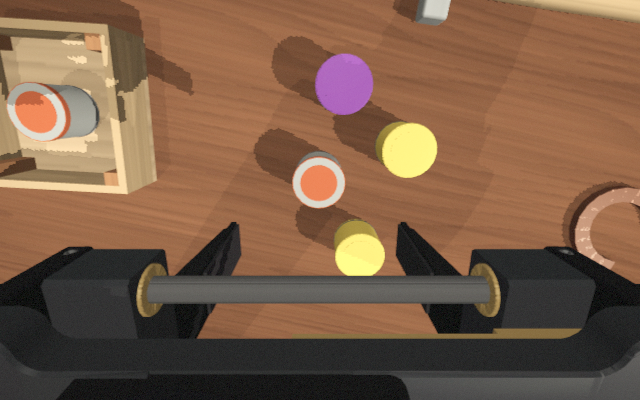

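Tin A is at (318,182), centred between the fingers with the same offset as tin B had. Descending and grasping.

Call:
move_arm --pt "1 0 0 0 1" --pt "1 0 0 0 1" --pt "1 0 0 0 1" --pt "1 0 0 0 1" --pt "1 0 0 0 1" --pt "1 0 0 0 1" --pt "1 0 0 0 1" --pt "1 0 0 0 1" --pt "0.6 0 0 0 1" --pt "0.4 0 0 0 1" --pt "0.2 0 0 0 1" --pt "0 0 0 0 1" --pt "0 0 0 0 -1" --pt "0 0 0 0 -1" --pt "0 0 0 0 -1" --pt "0 0 0 0 -1" --pt "0 0 0 0 -1" --pt "0 0 0 0 -1" --pt "0 0 0 0 -1" --pt "0 0 0 0 -1" --squeeze 30

```text
time: 24.7
tcp_pos: [0.5214, -0.0361, 0.0135]
tcp_rot: [[0.0, 0.228, -0.974], [-0.0, -0.974, -0.228], [-1.0, 0.0, -0.0]]
force: [-0.6, 0.2, 3.3]
opening: 0.0555
```

Call:
move_arm --pt "-0.2 0 0 0 -1" --pt "-0.5 0 0 0 -1" --pt "-0.9 0 0 0 -1" --pt "-1 0 0 0 -1" --pt "-1 0 0 0 -1" --pt "-1 0 0 0 -1" --pt "-1 0 0 0 -1" --pt "-1 0 0 0 -1" --pt "-1 0 0 0 -1" --pt "-1 0 0 0 -1" --pt "-0.4 0 0 0 -1" --pt "0 0 0 0 -1" --pt "0 0 0 0 -1" --pt "0 0 0 0 -1"

```text
time: 26.1
tcp_pos: [0.5209, -0.0359, 0.1925]
tcp_rot: [[-0.002, 0.228, -0.974], [0.0, -0.974, -0.228], [-1.0, -0.001, 0.002]]
force: [-0.7, -0.5, -2.3]
opening: 0.0556
```

```bash
python3 - <<'E'
from h import *
s=read_state(); print(s['time'],np.round(s['force'],2),s['tcp_pos'],s['opening'],off(.5299,.2506))
E
```

```text
26.1 [-0.72 -0.46 -2.32] [ 0.52094654 -0.03592899  0.19249771] 0.05560937396401973 [  0.   -13.85  -3.7 ]
```

Call:
move_arm --pt "0 -0.4 -0.1 0 -1" --pt "0 -0.9 -0.24 0 -1" --pt "0 -0.9 -0.24 0 -1" --pt "0 -0.9 -0.24 0 -1" --pt "0 -0.9 -0.24 0 -1" --pt "0 -0.9 -0.24 0 -1" --pt "0 -0.9 -0.24 0 -1" --pt "0 -0.9 -0.24 0 -1" --pt "0 -0.9 -0.24 0 -1" --pt "0 -0.9 -0.24 0 -1" --pt "0 -0.9 -0.24 0 -1" --pt "0 -0.9 -0.24 0 -1" --pt "0 -0.9 -0.24 0 -1" --pt "0 -0.9 -0.24 0 -1" --pt "0 -0.9 -0.24 0 -1" --pt "0 -0.6 -0.16 0 -1" --pt "0 -0.25 -0.08 0 -1" --pt "0 0 0 0 -1" --pt "0 0 0 0 -1" --pt "0 0 0 0 -1"

```text
time: 28.1
tcp_pos: [0.5304, 0.25, 0.1934]
tcp_rot: [[-0.0, 0.227, -0.974], [-0.0, -0.974, -0.227], [-1.0, 0.0, 0.0]]
force: [0.5, 0.2, -1.0]
opening: 0.0552
```

```bash
python3 - <<'E'
from h import *
s=read_state(); print(s['time'],np.round(s['force'],2),s['tcp_pos'],s['opening'],off(.5299,.2506))
f=grab_frame('wrist');save('wrist6',f)
g=cv2.cvtColor(f['pixels'],cv2.COLOR_RGB2HSV)
m=cv2.inRange(g,(3,150,100),(16,255,255));m[:200]=0;m[:, :250]=0;m[:,390:]=0
ys,xs=np.nonzero(m);print(xs.min(),xs.max(),ys.min(),ys.max())
z=s['tcp_pos'][2]-.0135+.05
a=np.linspace(0,6.28,40);T=s['tcp_pos']
P=np.array([proj(f,[T[0]+.028*np.cos(t),T[1]+.028*np.sin(t),z]) for t in a]);print(P.min(0),P.max(0))
E
```

```text
28.1 [ 0.48  0.18 -0.96] [0.53038503 0.24995747 0.1933906 ] 0.0552374341268287 [-0.   -0.04  0.02]
262 374 217 322
[262.16462422 216.77424366] [374.9577248  317.32905197]
```

View pics/wrist6.png

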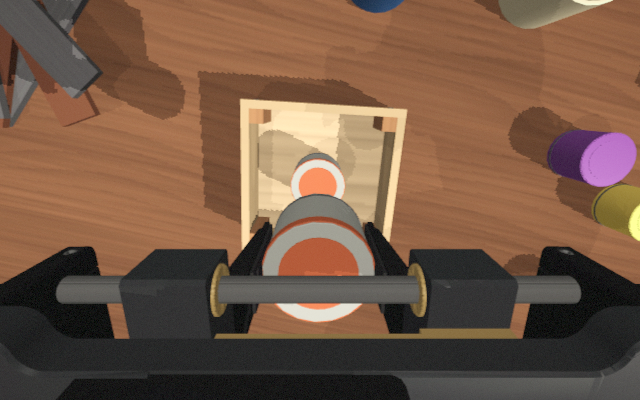

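Tin A (lid at 318,270) hangs above tin B (318,184) with the same grip offset as before. Lowering: contact is expected at TCP z of about 0.0715.

Call:
move_arm --pt "0.5 -0.04 0.02 0 -1" --pt "1 0 0 0 -1" --pt "1 0 0 0 -1" --pt "1 0 0 0 -1" --pt "1 0 0 0 -1" --pt "0.6 0 0 0 -1" --pt "0.4 0 0 0 -1" --pt "0.2 0 0 0 -1" --pt "0.15 0 0 0 -1" --pt "0.1 0 0 0 -1" --pt "0 0 0 0 -1" --pt "0 0 0 0 -1"

```text
time: 29.35
tcp_pos: [0.53, 0.2513, 0.0748]
tcp_rot: [[0.001, 0.228, -0.974], [0.0, -0.974, -0.228], [-1.0, -0.0, -0.001]]
force: [-0.2, 0.6, -1.7]
opening: 0.0554
```

```bash
python3 - <<'E'
from h import *
s=read_state(); print(s['time'],np.round(s['force'],2),s['tcp_pos'],s['opening'],off(.5299,.2506))
f=grab_frame('side');c=cv2.resize(f['pixels'][200:380,260:420],None,fx=3,fy=3,interpolation=cv2.INTER_CUBIC)
cv2.imwrite('pics/side7.png',c[...,::-1])
E
```

```text
29.35 [-0.18  0.64 -1.71] [0.52995868 0.25132733 0.07479772] 0.055356171184975024 [-0.    0.03  0.01]
```

View pics/side7.png

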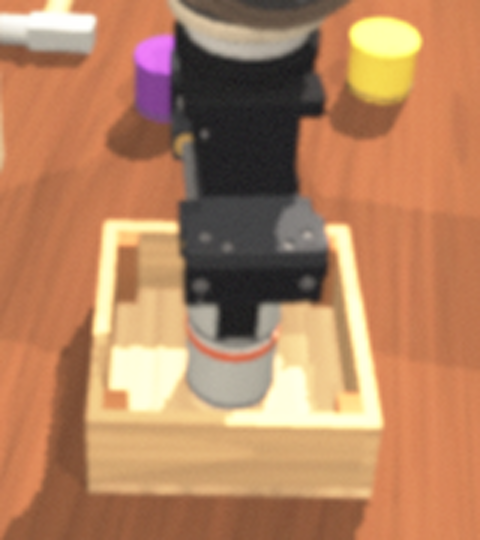

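The side crop shows tin A just above tin B, in line with it (about 233,330). Final slow lowering.

Call:
move_arm --pt "0.05 0.03 0 0 -1" --pt "0.05 0 0 0 -1" --pt "0.03 0 0 0 -1" --pt "0 0 0 0 -1" --pt "0 0 0 0 -1"

```text
time: 29.9
tcp_pos: [0.5299, 0.2507, 0.0718]
tcp_rot: [[-0.0, 0.228, -0.974], [-0.0, -0.974, -0.228], [-1.0, 0.0, 0.0]]
force: [0.3, 0.1, -1.4]
opening: 0.0552
```

Call:
move_arm --pt "0.03 0 0 0 -1" --pt "0 0 0 0 -1" --pt "0 0 0 0 -1"

```text
time: 30.2
tcp_pos: [0.53, 0.2507, 0.0715]
tcp_rot: [[0.0, 0.228, -0.974], [0.0, -0.974, -0.228], [-1.0, 0.0, -0.0]]
force: [-1.2, 0.3, 3.6]
opening: 0.0554
```

Contact is made: the force went from -1.4 to +3.6 N. Releasing and rising.

Call:
move_arm --pt "0 0 0 0 0.1" --pt "0 0 0 0 0.2" --pt "0 0 0 0 0.3" --pt "0 0 0 0 0.5" --pt "0 0 0 0 0.7" --pt "0 0 0 0 0.7" --pt "-0.3 0 0 0 0.7" --pt "-0.6 0 0 0 0.7" --pt "-1 0 0 0 0.7" --pt "-1 0 0 0 0.7" --pt "-1 0 0 0 0.7" --pt "-1 0 0 0 0.7" --pt "-1 0 0 0 0.7" --pt "-1 0 0 0 0.7" --pt "-1 0 0 0 0.7" --pt "-0.5 0 0 0 0.7" --pt "0 0 0 0 0.7" --pt "0 0 0 0 0.7"

```text
time: 32.0
tcp_pos: [0.5296, 0.2506, 0.2388]
tcp_rot: [[-0.0, 0.228, -0.974], [-0.0, -0.974, -0.228], [-1.0, 0.0, 0.0]]
force: [0.5, 0.1, -0.5]
opening: 0.0808
```

```bash
python3 - <<'E'
from h import *
s=read_state(); print(s['time'],np.round(s['force'],2),s['tcp_pos'],s['opening'])
for n in('wrist','side','scene'):
    f=grab_frame(n);save(n+'8',f)
    if n=='wrist':
        m=cv2.inRange(cv2.cvtColor(f['pixels'],cv2.COLOR_RGB2HSV),(3,150,150),(16,255,255))
        k,l,st,ce=cv2.connectedComponentsWithStats(m)
        for i in range(1,k):
            if st[i,4]>60: print(st[i],ce[i].round(1),ray(f,*ce[i],.108)[:2].round(4))
E
```

```text
32.0 [ 0.52  0.1  -0.51] [0.5296156  0.25059205 0.23883365] 0.08075673778331662
[ 300  169   37   36 1045] [318.  186.2] [0.5283 0.2507]
```

View pics/wrist8.png

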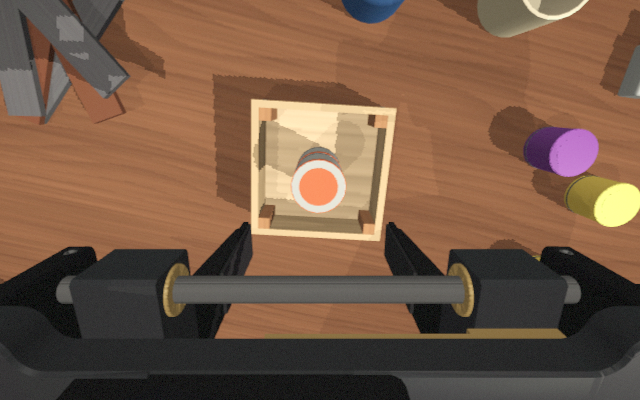

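View pics/side8.png

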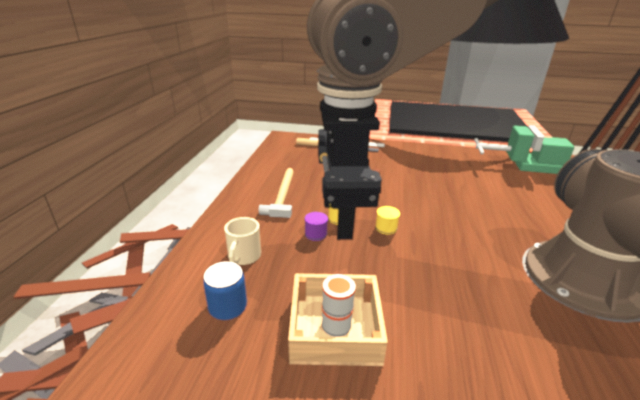

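View pics/scene8.png

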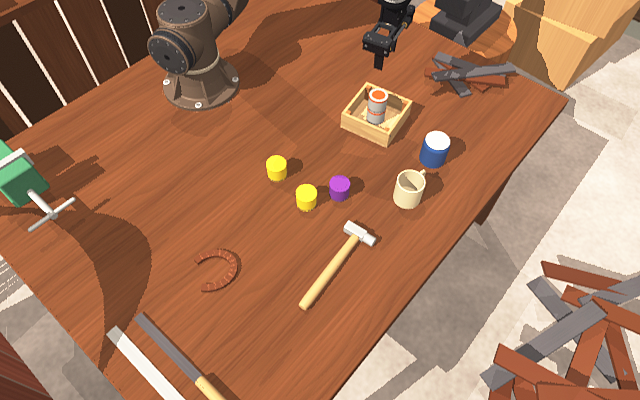

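All three views show the two tins stacked upright in the crate. The upper lid is at (318,186) in the wrist view and casts to (0.5283,0.2507), against (0.5286,0.2508) for the lower one. The bystanders sit at their starting pixels, and the gripper is clear. Handing in.

```bash
python3 -c "
from h import *
print(job.sign_off())"
```

```text
the job is handed in; nothing more can be done
None
```

The job is done and handed in at about 32 s of the 72 s allowed. The heavier tin stands upright in the crate with the lighter one upright on top of it.

- **Weighing:** the tin nearer the crate read about 1.6 N (0.16 kg), so I set it back in place. The farther one read about 6 N (0.6 kg), so it was the heavier and went into the crate first.
- **Setting down:** I lowered each tin in small steps until the force showed contact, then opened the gripper. The contact force change was about 12 N for the heavy tin and 5 N for the light one.
- **Last checks:**
  - The two lids line up within 1 mm as seen by the wrist camera.
  - The stack is about 2.6 mm from the crate centre. The separate crate-centre estimates differed by up to 4 mm among themselves.
  - In the final pictures the hammer, horseshoe, mug, blue can and the yellow and purple look-alikes look unmoved from the start. I judged this by eye and did not measure it.
  - The gripper is clear of everything. No check failed.

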